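# Show the case that rattles to the laptop camera

### The arm

A 6-joint arm with a two-finger parallel gripper is mounted at the origin on a cart in front of the work surface, level with it; the furniture and walls round the work are solid. World frame = base frame: x ahead of the robot, y to its left, z up, the work surface at z = 0. Lengths are in m, angles in degrees, forces in N, time in s.
With the tool pointing down it reaches from about 0.4 to 0.825 m from the base axis. Payload 7 kg.
Tool frame: the origin (TCP) lies midway between the tips of the shut fingers; the grasp point (between the pads) lies 19 mm behind it; z points along the fingers, y is the direction in which the jaws open and shut (so a half turn about z gives the same grasp; the last joint's range is limited). The gripper opens to 88 mm and grips with 3 to 60 N. Pads are 19 mm wide; open, the fingers measure 130 mm over their backs; the gripper's body (78 mm by 193 mm) begins 47 mm behind the grasp point.
Start: joints at [82.053, 20.546, 0.682, 0, -70.136, -16.507], TCP at [0.279, 0.614, 0.227] pointing down, gripper open.
Joint ranges: [-176.03, 176.03], [-82.01, 121.73], [-58.28, 71.71], [-173.87, 95.51], [-174.79, -0.11], [-173.66, 173.66]. Speed limits (degrees/s): [136.94, 136.94, 172.46, 180, 180, 180].

### API

Orientations are given as a 3x3 rotation matrix whose columns are the frame's x, y, z axes.
In Python, from rig import robot gives the robot as it stands. Calls block until the motion is done:
- robot.goto(position, orientation): joint-space move of the TCP to a pose.
- robot.servo_line(position, ori=None, speed=0.15): straight line of the TCP; ori=None keeps the orientation; speed is the mean speed in m/s.
- robot.movej(angles): joint-space move.
- robot.move_gripper(opening): opening from 0.0 (shut) to 1.0 (fully open); the grip force is fixed at half the most; returns when the fingers have stopped.
- robot.dwell(seconds).
- robot.ik(position, orientation): joint angles nearest the present ones, or None.
- robot.grab_frame(name): name is "scene" or "top" or "wrist"; returns (picture, depth): 400x640x3 uint8, red, green, blue; 400x640 float32, m along the optical axis (not along the pixel's ray), 0 where there is no reading.
- robot.camera_info(name): a dict with "vfov" (degrees; the focal length in pixels is half the picture's height over the tangent of half this angle, whatever the lens; pixels are square), "cx", "cy" (the principal point, pixels), "view" (4x4, takes a point from world to camera coordinates); the wrist camera has in their place "T_tool_cam" (4x4, takes a point from camera to tool coordinates, whose origin is the TCP and whose axes are the flange's). Camera axes: x right, y down, z forward; pixel columns grow to the right and rows downward; lengths in m; the calibration is good to about 2 mm. A picture is of the moment at which its call begins: read the wrist's pose just before it. camera_info takes no time and is no camera call.
A pose or a line that the arm cannot do raises robot.Unreachable and nothing moves.
- robot.job_done(): hands the job in, once; it reports no verdict.
Readings, each from a call of its own:
- robot.read_t(): time.
- robot.read_qpos(): joint angles.
- robot.read_qvel(): joint speeds.
- robot.read_effort(): joint torques, N m.
- robot.read_position(): TCP position.
- robot.read_tcp_rot(): TCP orientation.
- robot.read_force(): force on the tool from outside, world axes, zero at the start.
- robot.read_ft_torque(): the same for the moment, N m.
- robot.read_grip_width(): opening from 0.0 (shut) to 1.0 (fully open).
Only numpy, scipy, OpenCV 4.12 (cv2) and the standard library are available. Lean on these libraries where they do the work, as an engineer would, in place of code of your own. Each camera call takes 0.05 s, during which the arm holds its last target.

### The job

The colleague on the video call wants to see in which of the three closed aluminium cases the steel reference ball has come out of its foam. First push the half-shut laptop screen up until it stands upright, so that its camera looks out level over the keyboard; then lift and shake the cases to find the one that rattles, setting any that does not rattle back flat where it stood. Finish while still holding the rattling case in the gripper, level and still, at the height of the camera and about 20 cm straight in front of it, touching nothing else; leave everything else on the bench alone.

Things in the scene. Friction and masses are not known exactly. Their poses are not given: they have to be found in the camera images.
- laptop: base of a small grey laptop, fixed to the bench, 260 mm wide (y) by 180 mm deep (x), 16 mm high; origin at the centre of its underside, its x axis points from the front edge (near the robot) to the hinge edge, which is 85 mm from the origin, its y axis runs along the hinge, z up
- laptop_screen (a joint): screen angle in rad: 0 shut, pi/2 upright, stop at 2.3. Stiff hinge (0.4 N m friction), stays where it is left; starts half shut at 0.5 to 0.85. The screen is 173 mm from hinge to free edge, 260 mm wide, 7 mm thick, and opens upward and away from the robot: push its free edge or inner (keyboard) side, following the arc
- laptop_hinge (a point): middle of the screen's hinge axis, 19 mm above the bench, axes as laptop; the hinge runs along its y axis
- screen_edge (a point): middle of the screen's free edge (farthest from the hinge), on its inner face, 173 mm from the hinge axis; moves with the screen
- laptop_camera (a point): the laptop's small camera, in the middle of the screen's inner face, 8 mm from the free edge; moves with the screen. With the screen upright it is 184 mm above the bench and looks out over the keyboard, along minus x of laptop
- case_1: one of three identical closed, latched aluminium cases: box 100 mm long (its x), 50 mm wide (y), 46 mm tall, 0.24 to 0.8 kg (weights differ at random and are no guide). One case, a different one each time, has its ball loose inside; in the others nothing is loose. Origin at the centre of the underside, z up. Grip across the 50 mm width, at the middle of its length
- case_1_mid (a point): centre of case_1, 23 mm above its underside. The hollow round it is 94 mm long, 44 mm wide, 38 mm high; the ball, in the case where it is loose, is 34 mm across, 0.16 kg, starts in the middle, and rolls and knocks when the case is shaken or tipped, mostly end to end: its weight shifts by up to 30 mm either way, which the force and moment on the tool show
- case_2: one of three identical closed, latched aluminium cases: box 100 mm long (its x), 50 mm wide (y), 46 mm tall, 0.24 to 0.8 kg (weights differ at random and are no guide). One case, a different one each time, has its ball loose inside; in the others nothing is loose. Origin at the centre of the underside, z up. Grip across the 50 mm width, at the middle of its length
- case_2_mid (a point): centre of case_2, 23 mm above its underside. The hollow round it is 94 mm long, 44 mm wide, 38 mm high; the ball, in the case where it is loose, is 34 mm across, 0.16 kg, starts in the middle, and rolls and knocks when the case is shaken or tipped, mostly end to end: its weight shifts by up to 30 mm either way, which the force and moment on the tool show
- case_3: one of three identical closed, latched aluminium cases: box 100 mm long (its x), 50 mm wide (y), 46 mm tall, 0.24 to 0.8 kg (weights differ at random and are no guide). One case, a different one each time, has its ball loose inside; in the others nothing is loose. Origin at the centre of the underside, z up. Grip across the 50 mm width, at the middle of its length
- case_3_mid (a point): centre of case_3, 23 mm above its underside. The hollow round it is 94 mm long, 44 mm wide, 38 mm high; the ball, in the case where it is loose, is 34 mm across, 0.16 kg, starts in the middle, and rolls and knocks when the case is shaken or tipped, mostly end to end: its weight shifts by up to 30 mm either way, which the force and moment on the tool show
- amber_bottle: bystander: amber glass bottle with black cap, 42 mm across, 84 mm tall; origin at the centre of its underside
- small_beaker: bystander: small clear beaker, about 50 mm across, 51 mm tall; origin at the centre of its underside
- tape: bystander: roll of tape lying flat, 52 mm across, 18 mm tall; origin at the centre of its underside
- cream_pot: bystander: small cream-white pot, 36 mm across, 33 mm tall; origin at the centre of its underside
- red_cap_jar: bystander: white plastic sample jar with a red cap, 43 mm across, 66 mm tall; origin at the centre of its underside

How it is judged:
By the outcome, as a careful person would: the job done as asked, in the order asked, and still so for the second after the job is handed in, while the arm keeps its last pose, push and grip.
It also fails if it takes over 72 s, if anything falls off the work surface, if the arm or the gripper's body presses on something with over 40 N, if the wrist force passes 120 N, or if a joint passes its speed limit or range.

## Working session

There is one attempt and no reset: what is moved stays moved. The work goes in short steps, each a Python script; the robot and the scene stay as the last script left them, time stands still between calls to the robot, and variables do not carry over. Pictures are saved under pics/ and viewed, and the job is handed in when it is done.

```bash
ls; mkdir -p pics
python3 - <<'E'
from rig import robot
import numpy as np, cv2
for n in ("scene","top","wrist"):
    im,d=robot.grab_frame(n); np.savez(f"pics/{n}0.npz",im=im,d=d)
    cv2.imwrite(f"pics/{n}0.png",im[:,:,::-1]); i=robot.camera_info(n); print(n,i)
print(robot.read_t(),robot.read_position(),robot.read_tcp_rot(),robot.read_force())
E
```

```text
pics
scene {'vfov': 51.13653674704746, 'cx': 319.5246590371895, 'cy': 194.9158104965837, 'view': array([[-0.48160886, -0.87637085,  0.00520039,  0.33981012],
       [-0.53564119,  0.28965423, -0.79321431,  0.29034929],
       [ 0.69364358, -0.38480458, -0.60892037,  0.72032763],
       [ 0.        ,  0.        ,  0.        ,  1.        ]])}
top {'vfov': 49.31934651535063, 'cx': 315.99697460388313, 'cy': 192.3893094294935, 'view': array([[ 0.02797513, -0.99950125,  0.01465063,  0.08194236],
       [-0.98796029, -0.02987712, -0.15179531,  0.51839553],
       [ 0.15215732, -0.01022775, -0.98830337,  1.12025225],
       [ 0.        ,  0.        ,  0.        ,  1.        ]])}
wrist {'vfov': 60.109826513220014, 'cx': 314.36139348442003, 'cy': 196.90778595858603, 'T_tool_cam': array([[ 4.50541408e-04, -9.61153630e-01, -2.76013580e-01,
         7.42427078e-02],
       [ 9.99999883e-01,  4.81208057e-04, -4.33801684e-05,
         3.53903152e-04],
       [ 1.74514965e-04, -2.76013528e-01,  9.61153735e-01,
        -1.58189736e-01],
       [ 0.00000000e+00,  0.00000000e+00,  0.00000000e+00,
         1.00000000e+00]])}
0.15 [0.27931517 0.61409864 0.22585647] [[ 9.10244562e-01 -4.14070853e-01 -4.07514239e-04]
 [-4.14071036e-01 -9.10243797e-01 -1.18638037e-03]
 [ 1.20308226e-04  1.24863613e-03 -9.99999213e-01]] [-0.39130662 -0.02172175  0.45265503]
```

View pics/scene0.png

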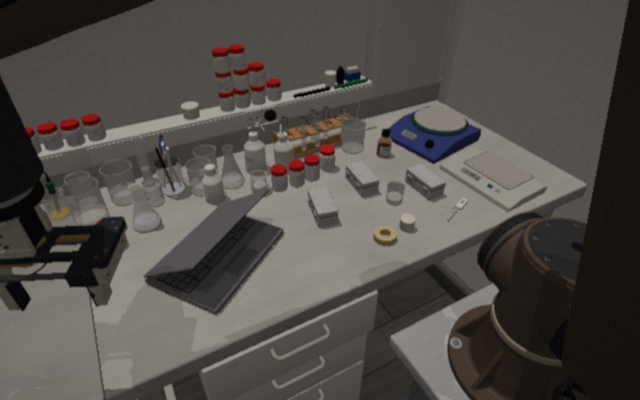

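View pics/top0.png

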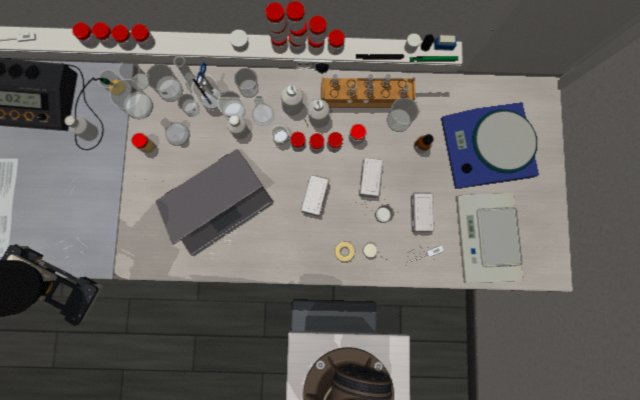

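The overview shows the laptop around (215,200) in top view, with the three cases at (315,195), (371,177) and (422,212). Next I measure them from depth.

```bash
cat > h.py <<'E'
import numpy as np, cv2
from rig import robot
def cloud(n,d,T=None):
    i=robot.camera_info(n); f=200/np.tan(np.radians(i['vfov']/2))
    v,u=np.mgrid[0:400,0:640]; P=np.stack([(u-i['cx'])/f*d,(v-i['cy'])/f*d,d],-1)
    M=np.linalg.inv(i['view']) if T is None else T@i['T_tool_cam']
    return P@M[:3,:3].T+M[:3,3]
def Rdown(yaw): # tool y (jaw) axis at yaw deg in world, z down
    a=np.radians(yaw); y=np.array([np.cos(a),np.sin(a),0]); z=np.array([0,0,-1.]); x=np.cross(y,z)
    return np.stack([x,y,z],1)
E
python3 - <<'E'
from h import *
z=np.load('pics/top0.npz'); im,d=z['im'],z['d']; W=cloud('top',d)
for nm,(u,v) in dict(c1=(315,195),c2=(371,177),c3=(422,212)).items():
    m=np.zeros((400,640),bool); m[v-35:v+35,u-30:u+30]=1
    m&=(W[...,2]>.038)&(W[...,2]<.052)
    n,l,st,ce=cv2.connectedComponentsWithStats(m.astype(np.uint8)); k=l[v,u]; 
    p=W[l==k]; r=cv2.minAreaRect((p[:,:2]*1000).astype(np.float32)); b=cv2.boxPoints(r)
    print(nm,len(p),p[:,2].mean().round(4),r, b.round().tolist())
for nm,(u,v) in dict(amber=(424,143),beaker=(383,214),tape=(344,252),cream=(371,250),red4=(358,132)).items(): print(nm,W[v,u].round(3))
# laptop screen: plane
m=np.zeros((400,640),np.uint8); cv2.fillConvexPoly(m,np.array([[165,203],[236,157],[255,185],[185,232]]),1)
p=W[m>0]; p=p[p[:,2]>.01]; c=p.mean(0); U,S,V=np.linalg.svd(p-c,full_matrices=False); n=V[2]*np.sign(V[2,2]); print('screen',c,n,S, np.degrees(np.arccos(n[2])))
dist=(W-c)@n
for uv in [(156,203),(238,151),(269,186),(273,200),(194,253),(183,240),(270,183),(185,238)]:
    print(uv,W[uv[1],uv[0]].round(3),dist[uv[1],uv[0]].round(4))
cv2.imwrite('pics/crop1.png',cv2.resize(im[130:270,140:290,::-1],None,fx=5,fy=4.2,interpolation=cv2.INTER_CUBIC))
w=cv2.imread('pics/scene0.png')[170:320,130:300]; cv2.imwrite('pics/crop2.png',cv2.resize(w,None,fx=4.5,fy=4,interpolation=cv2.INTER_CUBIC))
E
```

```text
c1 705 0.0463 ((508.6131591796875, 101.9786376953125), (51.12848663330078, 99.84052276611328), 75.89617156982422) [[454.0, 89.0], [551.0, 65.0], [563.0, 115.0], [466.0, 139.0]]
c2 692 0.0463 ((562.257080078125, -48.110801696777344), (51.3931770324707, 100.26658630371094), 84.81192779541016) [[510.0, -69.0], [610.0, -78.0], [615.0, -27.0], [515.0, -18.0]]
c3 705 0.046 ((470.61236572265625, -187.31564331054688), (98.1412582397461, 52.352928161621094), 1.3343561887741089) [[421.0, -162.0], [422.0, -215.0], [520.0, -212.0], [519.0, -160.0]]
amber [ 0.651 -0.183  0.074]
beaker [ 0.465 -0.085  0.023]
tape [ 0.362  0.016 -0.003]
cream [ 0.368 -0.051  0.037]
red4 [ 0.678 -0.01   0.066]
screen [0.49619556 0.36700819 0.08428464] [0.74408378 0.5468665  0.38376601] [4.16849242 3.35418623 1.29997487] 67.43284572150033
(156, 203) [0.475 0.519 0.035] 0.0488
(238, 151) [0.624 0.311 0.033] 0.0446
(269, 186) [0.535 0.226 0.002] -0.0793
(273, 200) [0.497 0.214 0.002] -0.1149
(194, 253) [0.347 0.416 0.013] -0.1114
(183, 240) [0.381 0.447 0.014] -0.0692
(270, 183) [ 0.544  0.224 -0.001] -0.0751
(185, 238) [0.386 0.442 0.015] -0.0675
```

View pics/crop1.png

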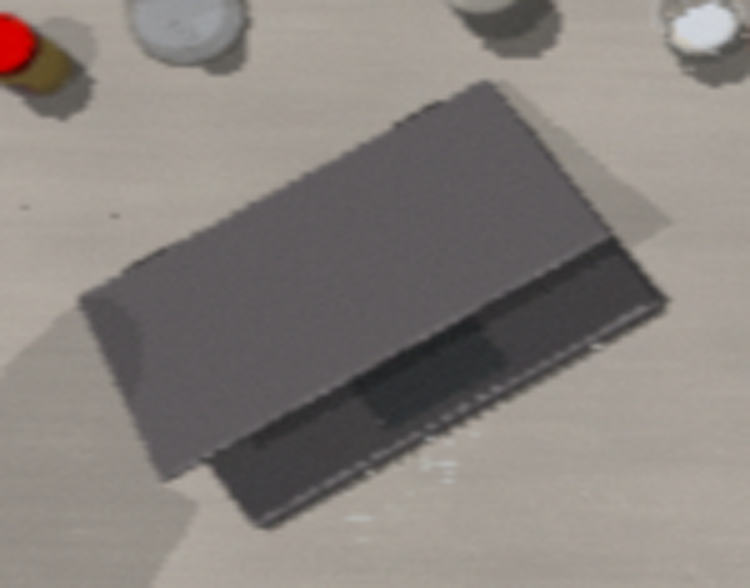

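View pics/crop2.png

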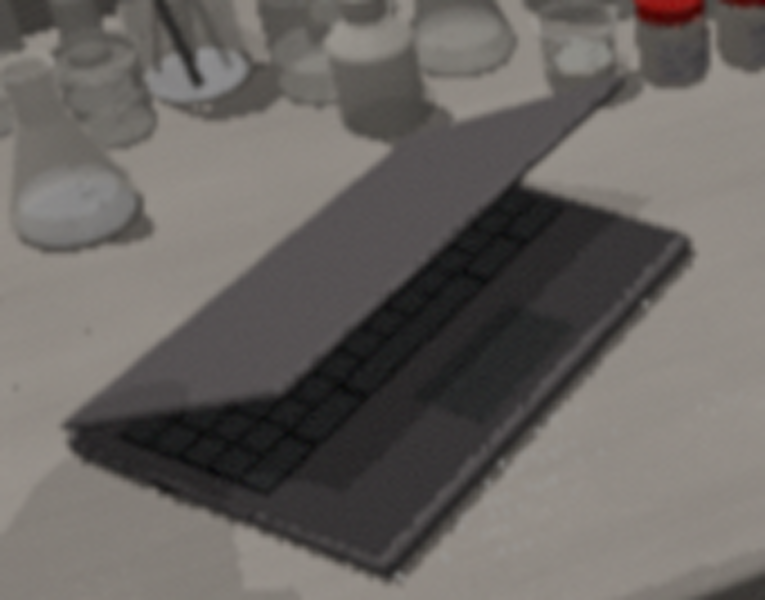

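```bash
cat >> h.py <<'E'
def ray(n,u,v,zp):
    i=robot.camera_info(n); f=200/np.tan(np.radians(i['vfov']/2)); M=np.linalg.inv(i['view'])
    r=M[:3,:3]@np.array([(u-i['cx'])/f,(v-i['cy'])/f,1]); o=M[:3,3]; return o+r*(zp-o[2])/r[2]
E
python3 - <<'E'
from h import *
z=np.load('pics/top0.npz'); im,d=z['im'],z['d']; W=cloud('top',d)
m=np.zeros((400,640),np.uint8); cv2.fillConvexPoly(m,np.array([[162,203],[234,155],[257,184],[177,236]]),1)
p=W[m>0]; print(np.percentile(p[:,2],[0,5,25,50,75,95,100]))
rng=np.random.default_rng(0);best=0
for _ in range(500):
    q=p[rng.choice(len(p),3,False)]; n=np.cross(q[1]-q[0],q[2]-q[0]); n/=np.linalg.norm(n); k=(abs((p-q[0])@n)<.003)
    if k.sum()>best: best=k.sum(); K=k
q=p[K]; c=q.mean(0); n=np.linalg.svd(q-c,full_matrices=False)[2][2]; n*=np.sign(n[2])
print(best,len(p),c,n,np.arccos(n[2]),'yaw',np.degrees(np.arctan2(n[1],n[0])))
a=ray('top',273,201,.012);b=ray('top',193,254.5,.012)
print('front',a,b,np.linalg.norm(a-b),(a+b)/2, 'xaxis yaw',np.degrees(np.arctan2(*(b-a)[:2][::-1]))-90)
a2=ray('top',237,150,.02);b2=ray('top',157,201,.02)
print('hinge',a2,b2,np.linalg.norm(a2-b2),(a2+b2)/2,np.degrees(np.arctan2(*(b2-a2)[:2][::-1]))-90)
print('depth',np.linalg.norm((a+b-a2-b2)/2))
for u,v in [(175,240),(173,239),(260,187),(258,186)]: print(W[v,u].round(3))
E
```

```text
[0.03371204 0.04272627 0.05941818 0.0788784  0.09768509 0.11201484
 1.18463857]
3258 3416 [0.49678709 0.37379505 0.07805603] [0.44724442 0.31849508 0.83578306] 0.581238910440297 yaw 35.4557160988834
front [0.49280829 0.21259377 0.012     ] [0.34334067 0.41841386 0.012     ] 0.25436682283285034 [0.41807448 0.31550382 0.012     ] xaxis yaw 35.98734848250854
hinge [0.62957586 0.31634771 0.02      ] [0.48246075 0.52248464 0.02      ] 0.25324946423530204 [0.5560183  0.41941618 0.02      ] 35.51456312218913
depth 0.17288804472852273
[0.377 0.437 0.117]
[0.379 0.443 0.112]
[0.512 0.237 0.121]
[0.515 0.242 0.117]
```

```bash
cat >> h.py <<'E'
YAW=35.6; H=np.array([.5593,.418,.019]); LX=np.array([np.cos(np.radians(YAW)),np.sin(np.radians(YAW)),0])
UP=np.array([0,0,1.])
E
python3 - <<'E'
from h import *
p=H-LX*.215; 
for z in (.25,.094):
  for yw in (YAW+90,YAW-90):
    q=np.array([p[0],p[1],z]); R=Rdown(yw); print(z,yw,R[:,0].round(2),robot.ik(q,R))
for nm,c,y in [('c1',(.5086,.102),75.9),('c2',(.5623,-.0481),84.8),('c3',(.4706,-.1873),91.3)]:
  for yw in (y,y-180): print(nm,yw,robot.ik(np.array([*c,.006]),Rdown(yw)))
print(np.linalg.inv(robot.camera_info('scene')['view'])[:3,3])
E
```

```text
0.25 125.6 [-0.81 -0.58 -0.  ] [  60.6762845     1.25648925  -20.54992891    0.          -68.19358183
 -115.0762845 ]
0.25 -54.4 [0.81 0.58 0.  ] [ 60.6762845    1.25648925 -20.54992891   0.         -68.19358183
  64.9237155 ]
0.094 125.6 [-0.81 -0.58 -0.  ] [  60.6762845    10.24503494  -33.19467691    0.          -46.56028815
 -115.0762845 ]
0.094 -54.4 [0.81 0.58 0.  ] [ 60.6762845   10.24503494 -33.19467691   0.         -46.56028815
  64.9237155 ]
c1 75.9 [ 3.30405304e+01  2.07158893e+01 -3.37924503e+01 -2.54444375e-14
 -3.54916605e+01 -1.37140530e+02]
c1 -104.1 [ 3.30405304e+01  2.07158893e+01 -3.37924503e+01  2.54444375e-14
 -3.54916605e+01  4.28594696e+01]
c2 84.8 [ 1.49789503e+01  2.39604467e+01 -2.78782370e+01 -2.54444375e-14
 -3.81613163e+01 -1.10178950e+02]
c2 -95.2 [ 1.49789503e+01  2.39604467e+01 -2.78782370e+01  2.54444375e-14
 -3.81613163e+01  6.98210497e+01]
c3 91.3 [  0.54893216  19.83813048 -35.3558829    0.         -34.80598662
 -89.24893216]
c3 -88.7 [  0.54893216  19.83813048 -35.3558829    0.         -34.80598662
  90.75106784]
[-0.18047203  0.49088415  0.66716423]
```

Run:
```python
from h import *
def pt(th,w): 
    return H-LX*(.173*np.cos(th)+w)+UP*(.173*np.sin(th)-.022)
R=Rdown(YAW-90)
robot.move_gripper(0.0); print(robot.read_t())
p=pt(.58,.04); 
robot.goto(np.array([p[0],p[1],.2]),R); print(robot.read_t(),robot.read_force())
robot.servo_line(p,R,speed=.2); print(robot.read_t(),robot.read_force())
for th in (.6,1.05,1.40):
    robot.servo_line(pt(th,.0105),R,speed=.12); print(th,robot.read_t(),robot.read_force(),robot.read_position()-pt(th,.0105))
for n in ("scene","top"):
    im,d=robot.grab_frame(n); np.savez(f"pics/{n}1.npz",im=im,d=d); cv2.imwrite(f"pics/{n}1.png",im[:,:,::-1])
```

```text
1.575
2.875 [ 0.40189539 -0.2206497  -0.35563412]
3.5667 [0.08378593 1.17691887 0.44882916]
0.6 3.9833 [-8.69044467 -4.55593575  6.47790196] [-0.00108706 -0.00093392  0.00105009]
1.05 4.775 [ 0.22133968  0.2321589  -1.02051492] [8.65442891e-05 2.25919483e-04 1.20053759e-05]
1.4 5.425 [-0.21691046 -0.02597473  0.27040373] [-0.00022271 -0.00013997 -0.00047244]
```

View pics/scene1.png

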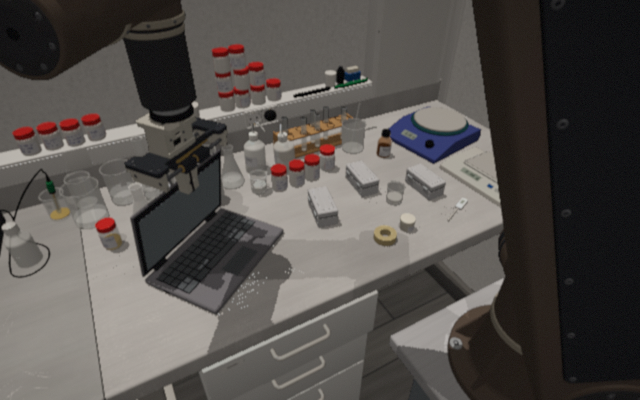

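View pics/top1.png

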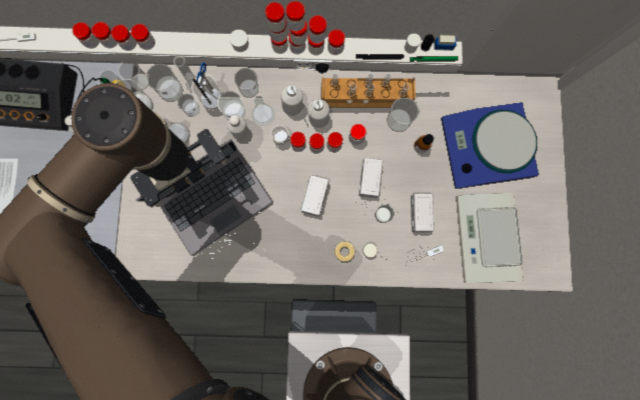

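```bash
cat >> h.py <<'E'
def plane(p,tol=.003):
    rng=np.random.default_rng(0);best=0
    for _ in range(600):
        q=p[rng.choice(len(p),3,False)]; n=np.cross(q[1]-q[0],q[2]-q[0]); L=np.linalg.norm(n)
        if L<1e-9: continue
        k=(abs((p-q[0])@(n/L))<tol)
        if k.sum()>best: best=k.sum(); K=k
    q=p[K]; c=q.mean(0); n=np.linalg.svd(q-c,full_matrices=False)[2][2]; return c,n,best,len(p)
def screen(d,poly,name='scene'):
    W=cloud(name,d); m=np.zeros((400,640),np.uint8); cv2.fillConvexPoly(m,np.array(poly),1)
    c,n,b,N=plane(W[m>0]); n*=-np.sign(n@LX)   # inner normal faces -LX at upright
    th=np.arctan2(-n@LX,-n[2]); print('inlier',b,N,'c',c.round(4),'n',n.round(3),'theta',th.round(4),np.degrees(th).round(2),'offset from hinge plane',((H-c)@n).round(4),'yaw',np.degrees(np.arctan2(-n[1],-n[0])).round(2)); return th
E
python3 - <<'E'
from h import *
d=np.load('pics/scene1.npz')['d']
screen(d,[(146,222),(214,170),(214,205),(150,258)])
print(robot.read_position(),(robot.read_position()-H)@LX)
im=cv2.imread('pics/scene1.png')[120:300,110:290]; cv2.imwrite('pics/crop3.png',cv2.resize(im,None,fx=3.3,fy=3.3,interpolation=cv2.INTER_CUBIC))
E
```

```text
inlier 2487 2551 c [0.5414 0.4199 0.1035] n [-0.802 -0.574 -0.166] theta 1.4039 80.44 offset from hinge plane 0.0008 yaw 35.57
[0.52644984 0.39453043 0.16737301] -0.040372669157352374
```

View pics/crop3.png

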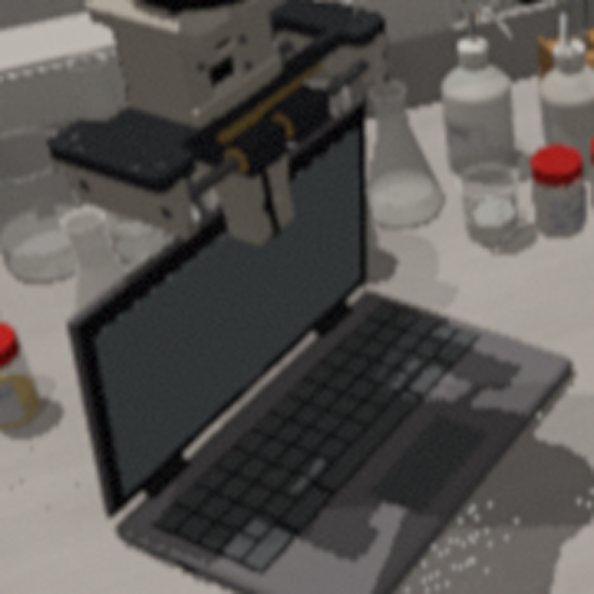

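Run:
```python
from h import *
def pt(th,w): 
    return H-LX*(.173*np.cos(th)+w)+UP*(.173*np.sin(th)-.022)
R=Rdown(YAW-90)
robot.servo_line(pt(1.57,.0105),R,speed=.06); print(robot.read_t(),robot.read_force(),robot.read_position()-pt(1.57,.0105))
robot.servo_line(pt(1.57,.08),R,speed=.2)
im,d=robot.grab_frame('scene'); np.savez("pics/scene2.npz",im=im,d=d); cv2.imwrite(f"pics/scene2.png",im[:,:,::-1])
cv2.imwrite('pics/crop4.png',cv2.resize(im[120:300,110:290,::-1],None,fx=3.3,fy=3.3))
screen(d,[(146,215),(214,165),(214,200),(150,252)])
print(robot.read_t())
```

```text
6.1667 [-0.51864521 -0.23582717 -0.13874245] [ 0.0003738   0.00023873 -0.00031873]
inlier 2034 2582 c [0.5518 0.43   0.099 ] n [-0.814 -0.581  0.005] theta 1.5759 90.29 offset from hinge plane 0.0005 yaw 35.55
6.7167
```

View pics/crop4.png

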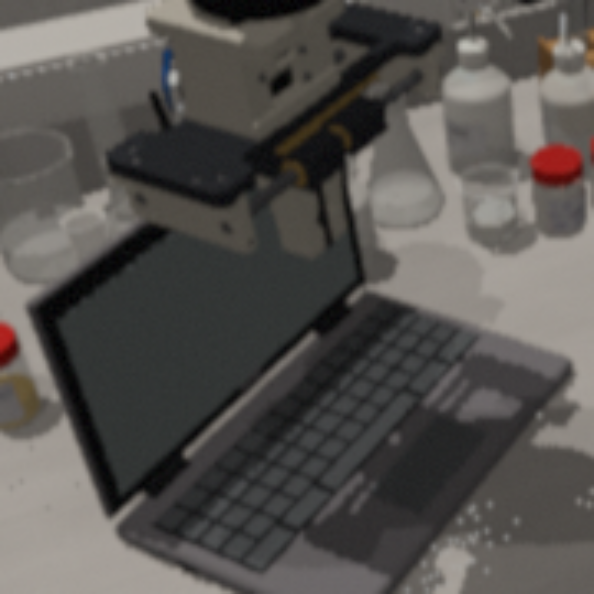

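```bash
cat >> h.py <<'E'
from scipy.spatial.transform import Rotation as Ro
CS=dict(c1=((.5086,.102),75.9-180),c2=((.5623,-.0481),84.8-180),c3=((.4706,-.1873),91.3-180))
ZG=.006
def rd(tag,R,n=8):
    F=[];T=[]
    for _ in range(n): robot.dwell(.025); F.append(robot.read_force()); T.append(robot.read_ft_torque())
    F=np.array(F);T=np.array(T)
    t=R.T@T.mean(0) 
    yt=R[:,1]
    print(tag,'t',round(robot.read_t(),2),'F',F.mean(0).round(2),'sd',F.std(0).round(2),'T',T.mean(0).round(4),'T.y',round(T.mean(0)@yt,4),'sd',(T@yt).std().round(4),'first/last',(T@yt)[[0,-1]].round(4))
    return F.mean(0),T.mean(0)
def tip(R,deg): return R@Ro.from_euler('y',deg,degrees=True).as_matrix()
def pick(c):
    (x,y),yw=CS[c]; R=Rdown(yw)
    robot.goto(np.array([x,y,.14]),R); robot.servo_line(np.array([x,y,ZG]),R,speed=.2)
    print('at',robot.read_position(),robot.read_force())
    rd('pre',R,3)
    robot.move_gripper(0.0); print('grip',robot.read_grip_width()*88,robot.read_force(),robot.read_t())
    robot.servo_line(np.array([x,y,.15]),R,speed=.2); return np.array([x,y,.15]),R
def test(c):
    P,R=pick(c); rd('level0',R)
    for a in (20,3,-20,-3): robot.goto(P,tip(R,a)); rd(a,tip(R,a))
    robot.goto(P,R); rd('level',R)
E
python3 - <<'E'
from h import *
p=H-LX*.2+UP*.2
robot.servo_line(p,speed=.25); robot.move_gripper(1.0); print(robot.read_t())
test('c1')
im,d=robot.grab_frame('scene'); cv2.imwrite(f"pics/scene3.png",im[:,:,::-1])
E
```

```text
8.825
at [0.50926858 0.10301822 0.00691283] [ 0.96254245 -0.91871017  0.21208891]
pre t 10.68 F [-0.07  0.63  0.06] sd [0.14 0.11 0.68] T [-0.0158 -0.0083  0.0319] T.y 0.0119 sd 0.0168 first/last [0.0017 0.0355]
grip 49.82533534840031 [-1.08723019 -1.80980196  3.43803441] 11.3667
level0 t 12.43 F [-0.2   0.27 -3.89] sd [0.44 0.44 0.43] T [-0.014   0.006  -0.0162] T.y -0.0024 sd 0.0304 first/last [-0.0549  0.0421]
20 t 13.29 F [ 0.23  0.11 -4.12] sd [0.48 0.34 0.63] T [0.3931 1.5322 0.0131] T.y -1.5818 sd 0.039 first/last [-1.5316 -1.6145]
3 t 14.1 F [-0.24 -0.07 -4.33] sd [0.68 0.42 0.37] T [0.0336 0.3    0.0042] T.y -0.2991 sd 0.0334 first/last [-0.323  -0.2871]
-20 t 14.82 F [-0.5  -0.03 -3.84] sd [0.45 0.29 0.59] T [-0.4154 -1.5183  0.0059] T.y 1.5738 sd 0.0391 first/last [1.5317 1.6252]
-3 t 15.43 F [ 0.6   0.41 -4.21] sd [0.42 0.33 0.61] T [-0.0924 -0.276  -0.005 ] T.y 0.2902 sd 0.0213 first/last [0.2825 0.279 ]
level t 15.88 F [ 0.3  -0.5  -4.21] sd [0.61 0.43 0.62] T [-0.0169 -0.0456 -0.0152] T.y 0.0484 sd 0.0406 first/last [0.0009 0.0716]
```

View pics/scene3.png

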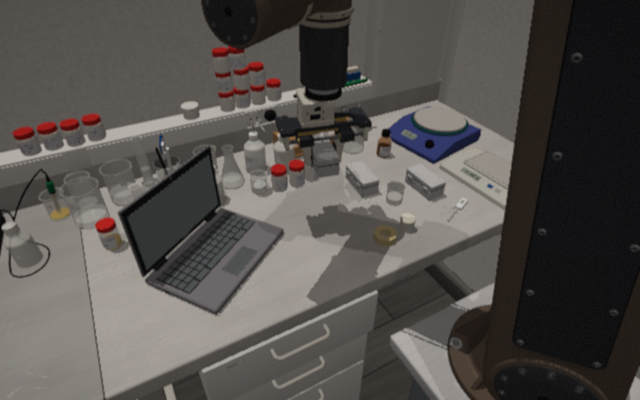

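Run:
```python
from h import *
(x,y),yw=CS['c1']; R=Rdown(yw); P=np.array([x,y,.15])
for a in (20,-20):
    robot.goto(P,tip(R,a)); robot.dwell(.25); robot.goto(P,tip(R,a/20)); rd(a/20,R,24); A=R.T@robot.read_tcp_rot(); print('angle',np.degrees(np.arctan2(A[0,2],A[2,2])))
robot.goto(P,R);print(robot.read_grip_width()*88)
```

```text
1.0 t 18.08 F [-0.04 -0.2  -4.16] sd [0.62 0.59 0.44] T [-0.0109  0.095   0.0017] T.y -0.0895 sd 0.0318 first/last [-0.1201 -0.1409]
angle 1.014019294142115
-1.0 t 19.87 F [ 0.04  0.16 -4.04] sd [0.45 0.5  0.5 ] T [-0.0435 -0.0881  0.0088] T.y 0.096 sd 0.0269 first/last [0.1448 0.0752]
angle -1.0248943786615474
50.16149777185184
```

```bash
cat >> h.py <<'E'
def tilt_test(P,R,angs=(12,4,-12,-4),n=16):
    S=[];Y=[]
    for a in angs:
        robot.goto(P,tip(R,a)); robot.dwell(.25); F,T=rd(a,tip(R,a),n)
        A=R.T@robot.read_tcp_rot(); t=np.arctan2(A[0,2],A[2,2]); S.append([np.sin(t),np.sign(t),1]); Y.append(-T@R[:,1])
    S=np.array(S);x,r,_,_=np.linalg.lstsq(S,np.array(Y),rcond=None); print('k,b,c',x.round(4),'res',(S@x-Y).round(4)); robot.goto(P,R)
E
python3 - <<'E'
from h import *
(x,y),yw=CS['c1']; R=Rdown(yw); P=np.array([x,y,.15])
tilt_test(P,R,(14,4,-14,-4))
E
```

```text
14 t 21.22 F [ 0.07 -0.17 -4.03] sd [0.44 0.49 0.58] T [ 0.2475  1.1356 -0.0017] T.y -1.1617 sd 0.0306 first/last [-1.2188 -1.1118]
4 t 22.25 F [ 0.03 -0.17 -4.  ] sd [0.36 0.51 0.42] T [0.0762 0.3456 0.0122] T.y -0.3537 sd 0.0266 first/last [-0.34   -0.3654]
-14 t 23.34 F [-0.04 -0.17 -4.11] sd [0.65 0.55 0.41] T [-0.2865 -1.1028 -0.0112] T.y 1.1394 sd 0.0298 first/last [1.0805 1.1782]
-4 t 24.3 F [-0.12 -0.08 -3.91] sd [0.56 0.54 0.48] T [-0.1057 -0.3249 -0.0086] T.y 0.3409 sd 0.0309 first/last [0.3744 0.3507]
k,b,c [4.6763 0.0201 0.0087] res [-0.0021  0.0021 -0.0021  0.0021]
```

Run:
```python
from h import *
(x,y),yw=CS['c1']; R=Rdown(yw)
t=robot.read_t(); T=np.array([robot.read_ft_torque() for _ in range(200)])@R[:,1]; print(robot.read_t()-t, T[:6],T.mean(),T.std()); 
T2=[]
for _ in range(6):
    robot.dwell(.01); T2.append(np.mean([robot.read_ft_torque()@R[:,1] for _ in range(100)]))
print(np.round(T2,4),robot.read_t()-t)
```

```text
0.0 [0.03148583 0.03148583 0.03148583 0.03148583 0.03148583 0.03148583] 0.03148583444080822 0.0
[0.0127 0.0209 0.0161 0.0228 0.0425 0.0198] 0.05000000000000071
```

```bash
cat >> h.py <<'E'
def flip(P,R,seq=((14,-4),(-14,4)),N=100):
    for a,b in seq:
        robot.goto(P,tip(R,a)); robot.dwell(.2); robot.goto(P,tip(R,b)); Rb=tip(R,b)
        F=[];T=[]
        for _ in range(N): robot.dwell(.0084); F.append(robot.read_force()); T.append(robot.read_ft_torque())
        F=np.array(F)@Rb; t=np.array(T)@R[:,1]
        print(a,'->',b,'t',round(robot.read_t(),2),'Ty bins',[x.mean().round(3) for x in np.array_split(t,10)],'Fx max/min/sd',F[:,0].max().round(2),F[:,0].min().round(2),F[:,0].std().round(2),'Fz',F[:,2].max().round(2),F[:,2].min().round(2),'T rng',t.min().round(3),t.max().round(3), 'argT',t.argmin(),t.argmax())
    robot.goto(P,R)
E
python3 - <<'E'
from h import *
(x,y),yw=CS['c1']; R=Rdown(yw); P=np.array([x,y,.15])
flip(P,R); print(robot.read_t())
E
```

```text
14 -> -4 t 26.59 Ty bins [np.float64(0.269), np.float64(0.29), np.float64(0.303), np.float64(0.321), np.float64(0.332), np.float64(0.326), np.float64(0.332), np.float64(0.348), np.float64(0.335), np.float64(0.33)] Fx max/min/sd 1.27 -0.7 0.46 Fz 5.22 2.79 T rng 0.216 0.399 argT 12 99
-14 -> 4 t 28.38 Ty bins [np.float64(-0.279), np.float64(-0.28), np.float64(-0.309), np.float64(-0.305), np.float64(-0.328), np.float64(-0.313), np.float64(-0.334), np.float64(-0.33), np.float64(-0.342), np.float64(-0.33)] Fx max/min/sd 1.21 -1.38 0.56 Fz 5.19 2.68 T rng -0.437 -0.222 argT 73 10
28.625
```

```bash
cat >> h.py <<'E'
def place(c):
    (x,y),yw=CS[c]; R=Rdown(yw)
    robot.servo_line(np.array([x,y,.02]),R,speed=.25); robot.servo_line(np.array([x,y,ZG+.0002]),R,speed=.05); print('down',robot.read_position(),robot.read_force())
    robot.move_gripper(1.0); robot.servo_line(np.array([x,y,.12]),R,speed=.3); print('t',robot.read_t())
E
python3 - <<'E'
from h import *
place('c1')
P,R=pick('c2'); rd('lev',R,3); print(robot.read_t())
flip(P,R); print(robot.read_t())
im,d=robot.grab_frame('scene'); cv2.imwrite(f"pics/scene4.png",im[:,:,::-1])
E
```

```text
down [0.50860232 0.10198245 0.00633248] [-0.87370331 -0.29229611 -4.20228516]
t 31.075
at [ 0.5629294  -0.04747924  0.00669011] [ 0.54072505 -0.05971973  0.44093264]
pre t 32.65 F [0.52 0.56 0.15] sd [0.16 0.62 0.52] T [-0.0306 -0.014  -0.013 ] T.y 0.0167 sd 0.0262 first/last [ 0.0531 -0.0071]
grip 50.168822168155 [-0.37816895 -0.22741196  1.73140585] 33.3417
lev t 34.28 F [ 0.77 -0.15 -6.44] sd [0.41 0.26 0.6 ] T [-0.0297 -0.0009  0.0388] T.y 0.0036 sd 0.0086 first/last [ 0.     -0.0047]
34.2833
14 -> -4 t 36.24 Ty bins [np.float64(0.295), np.float64(0.332), np.float64(0.347), np.float64(0.384), np.float64(0.375), np.float64(0.384), np.float64(0.36), np.float64(0.386), np.float64(0.386), np.float64(0.389)] Fx max/min/sd 1.62 -0.75 0.53 Fz 6.92 4.44 T rng 0.238 0.45 argT 0 57
-14 -> 4 t 38.07 Ty bins [np.float64(-0.281), np.float64(-0.3), np.float64(-0.357), np.float64(-0.368), np.float64(-0.386), np.float64(-0.379), np.float64(-0.348), np.float64(-0.37), np.float64(-0.361), np.float64(-0.368)] Fx max/min/sd 1.48 -1.83 0.55 Fz 6.85 4.69 T rng -0.441 -0.231 argT 44 2
38.3167
```

View pics/scene4.png

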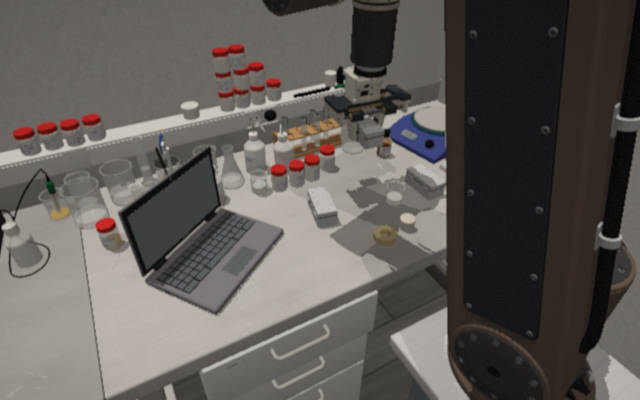

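Run:
```python
from h import *
place('c2')
P,R=pick('c3'); print(robot.read_t())
flip(P,R); print(robot.read_t())
```

```text
down [ 0.56233037 -0.04807838  0.00634235] [-1.07314762  0.07681421 -5.33054681]
t 40.8167
at [ 0.47140113 -0.18697556  0.00635182] [ 0.07505752 -0.90491968  0.08454008]
pre t 42.42 F [0.41 0.61 0.14] sd [0.37 0.22 0.2 ] T [-0.0551 -0.0492 -0.024 ] T.y 0.048 sd 0.0602 first/last [0.1324 0.0148]
grip 50.216478941371825 [-0.57079609 -1.52702151  3.00881873] 43.1083
43.975
14 -> -4 t 45.83 Ty bins [np.float64(0.273), np.float64(0.27), np.float64(0.274), np.float64(0.396), np.float64(0.275), np.float64(0.281), np.float64(0.29), np.float64(0.294), np.float64(0.286), np.float64(0.299)] Fx max/min/sd 2.65 -1.85 0.54 Fz 5.49 2.34 T rng -0.244 1.614 argT 38 37
-14 -> 4 t 47.59 Ty bins [np.float64(-0.274), np.float64(-0.279), np.float64(-0.298), np.float64(-0.421), np.float64(-0.285), np.float64(-0.298), np.float64(-0.302), np.float64(-0.272), np.float64(-0.296), np.float64(-0.28)] Fx max/min/sd 0.97 -4.86 0.72 Fz 5.85 2.49 T rng -1.629 0.142 argT 37 38
47.8417
```

Case 3 gives an unmistakable knock: a torque spike of about 1.6 N m on each flip, which cases 1 and 2 do not show. I'll present it to the camera.

Run:
```python
from h import *
(x,y),yw=CS['c3']; R=Rdown(yw)
robot.servo_line(np.array([x,y,.2]),R,speed=.25)
R=Rdown(YAW-90); t=H-LX*.2; t[2]=.167
robot.goto(t+UP*.035,R); robot.servo_line(t,R,speed=.06); robot.dwell(.6)
print(robot.read_t(),robot.read_position()-t,robot.read_force(),robot.read_grip_width()*88)
for n in ('scene','top'):
    im,d=robot.grab_frame(n); np.savez(f"pics/{n}5.npz",im=im,d=d); cv2.imwrite(f"pics/{n}5.png",im[:,:,::-1])
W=cloud('scene',d=np.load('pics/scene5.npz')['d']); print(robot.read_t())
```

```text
51.325 [-1.73914010e-06  1.63937040e-05  4.43319136e-05] [ 0.7388131  -0.89802752 -4.09595445] 50.07527260722007
51.425
```

View pics/scene5.png

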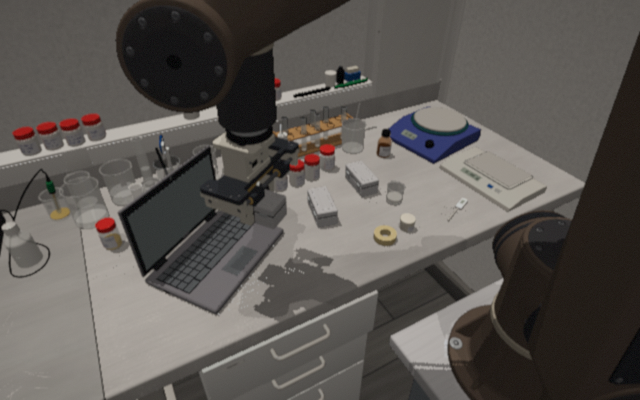

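View pics/top5.png

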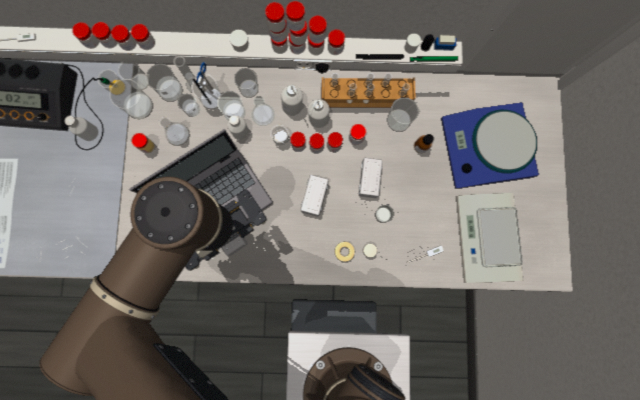

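Run:
```python
from h import *
d=np.load('pics/scene5.npz')['d']; screen(d,[(135,215),(195,172),(195,205),(145,258)])
W=cloud('top',np.load('pics/top5.npz')['d'])
for nm,(u,v) in dict(c1=(315,195),c2=(371,177)).items():
    m=np.zeros((400,640),bool); m[v-35:v+35,u-30:u+30]=1
    m&=(W[...,2]>.038)&(W[...,2]<.052)
    n,l,st,ce=cv2.connectedComponentsWithStats(m.astype(np.uint8)); p=W[l==l[v,u]]; print(nm,len(p),p[:,2].mean(),cv2.minAreaRect((p[:,:2]*1000).astype(np.float32)))
im=cv2.imread('pics/scene5.png')[150:250,190:310]; cv2.imwrite('pics/crop6.png',cv2.resize(im,None,fx=6,fy=6,interpolation=cv2.INTER_CUBIC))
W=cloud('scene',d)
t=H-LX*.2; t[2]=.184; LY=np.array([-LX[1],LX[0],0])
Q=(W-t)@np.stack([LX,LY,UP],1)
m=(abs(Q[...,0])<.06)&(abs(Q[...,1])<.035)&(abs(Q[...,2])<.03); m[:, :240]&=False
q=Q[m]; print(len(q),q.min(0),q.max(0))
top=q[(q[:,2]>.016)&(q[:,0]<-.012)]; print('top face',len(top)); c,n,b,N=plane(top,.002); print(c,n*np.sign(n[2]),b,N)
```

```text
inlier 2410 2425 c [0.5391 0.4481 0.1182] n [-0.813 -0.582  0.005] theta 1.5762 90.31 offset from hinge plane 0.0005 yaw 35.56
c1 707 0.04607687207760188 ((508.89215087890625, 102.21583557128906), (52.17231369018555, 100.1760482788086), 76.30906677246094)
c2 695 0.04618181392247828 ((562.109130859375, -47.723419189453125), (52.85136795043945, 100.15020751953125), 84.42255401611328)
1019 [-0.04921551 -0.03496578 -0.02039877] [0.01209754 0.03495115 0.02998471]
top face 435
[-0.03165442  0.00156381  0.02417514] [-0.01670334  0.00949678  0.99981539] 338 435
```

View pics/crop6.png

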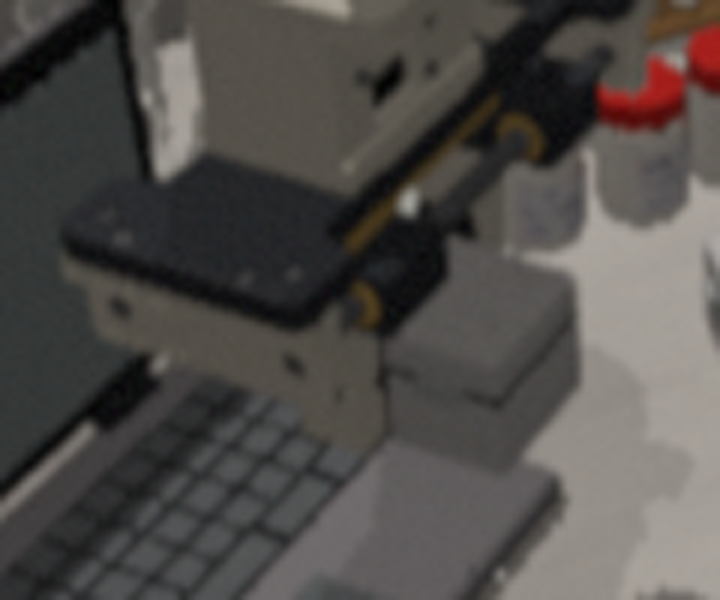

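All checks agree: cases 1 and 2 are back within about 0.5 mm, the screen is at 90.3°, and the held case is level to about 1° with its centre on target.

Run:
```python
from rig import robot
print(robot.read_t(),robot.read_qvel(),robot.read_force()); print(robot.job_done())
```

```text
51.425 [-0.06218829  0.04470666 -0.02659521 -0.08168458 -0.0383388   0.04028515] [ 0.13948776  0.74871083 -3.28811979]
the job is handed in; nothing more can be done
None
```

The rattling case is case 3, numbered left to right as the robot sees them. I handed the job in at 51.4 s, with the gripper holding it level in front of the laptop camera.

- **Screen:** I pushed it up first. It measured 90.3° from the depth image straight afterwards, and the same again at the end.
- **Finding the rattle:** I lifted and tipped each case in turn. Case 3 gave a clear knock on both flips, with moment spikes of about 1.6 N m. Cases 1 and 2 gave no knock.
- **Ambiguous reading on case 1:** my first static moment readings on case 1 seemed to hint at a loose ball. They were not conclusive. The flip test on all three cases settled it in favour of case 3.
- **Cases put back:** cases 1 and 2 are flat where they stood, to within about 0.5 mm and 0.5°.
- **Final hold:** case 3's centre is about 20 cm straight in front of the camera, at 0.184 m. Its top face is within about 1° of level and 1–2 mm of the planned height. The arm was still, and the only force on the tool was the case's weight. In the last pictures nothing else had been moved or touched.

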